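# Close the desiccant canister and lift its outer lid alone

## Robot

A 6-joint arm with a two-finger parallel gripper is mounted at the origin on the work surface. World frame = base frame: x ahead of the robot, y to its left, z up, the work surface at z = 0. Lengths are in m, angles in rad, forces in N, time in s.
With the tool pointing down it reaches from about 0.275 to 0.75 m from the base axis. Payload 10.2 kg.
Tool frame: the origin (TCP) lies at the very end of the fingers, on their centre line; the grasp point (between the pads) lies robot.tcp_to_grasp behind it (robot.tcp_to_grasp is the distance from the TCP to the grasp point, in m); x points along the fingers, y is the direction in which the jaws open and shut, and the axes are right-handed (so a half turn about x gives the same grasp; the last joint's range is limited). The gripper opens to 88 mm and grips with 3 to 60 N. Pads are 18 mm wide; open, the fingers measure 123 mm over their backs; the gripper's body (75 mm by 187 mm) begins 45 mm behind the grasp point.
Start: joints at [-1.478, 0.313, 1.498, -0, 1.331, -0.223], TCP at [0.163, -0.499, 0.239] pointing down, gripper open.
Joint ranges: [-2.94, 2.94], [-0.97, 2.17], [0.19, 2.56], [-1.23, 4.37], [0.02, 3.11], [-2.88, 2.88]. Speed limits (rad/s): [2.39, 2.39, 3.01, 3.14, 3.14, 3.14].

## Interface

Orientations are given as [roll, pitch, yaw] about the fixed x, y, z axes, in that order (R = Rz(yaw) Ry(pitch) Rx(roll)).
In Python, from station import robot gives the robot as it stands.
- The arm moves only by the tool play_rows, never from a script. Its argument "rows" is one flat list of numbers, 4 for each row, row after row: the shift along the tool's x, y, z in mm, then the turn about the tool's x in degrees. In form: [x, y, z, twist, x, y, z, twist, ...]. A call has 1 to 12 rows; each row shifts and turns the pose as measured when the row begins, along the tool's axes as they then stand; what a row does not reach is not made up. A row lasts 1/8 s, in which the tool goes at most 62.5 mm and 10.7 degrees, less where a joint would pass 70% of its speed; a pose out of reach is approached as far as the arm can. A call with a gripper value outside its range is refused whole. "gripper" is the closure, from -1 (fully open) to 1 (shut), set as the call begins (left out, the last holds). The fingers move at their own pace and stop on an object; the grip force is fixed at half the most. Time passes only in rows, so rows that do not move let the fingers close. It gives the time, the measured TCP pose, the force and the opening at its end, in the units of the state.
- robot.get_state(): the state, without advancing time (a new reading comes with each control period).
- robot.get_image(name): name is "scene" or "top"; returns (picture, depth): 480x640x3 uint8, blue, green, red; 480x640 float32, m along the optical axis (not along the pixel's ray), 0 where there is no reading.
- robot.calibration(name): a dict with "vfov" (degrees; the focal length in pixels is half the picture's height over the tangent of half this angle, whatever the lens; pixels are square), "cx", "cy" (the principal point, pixels), "origin" and "orientation" of the camera in the world. Camera axes: x right, y up, looking along -z (the intrinsics and any distortion apply to the point x, -y, -z); pixel columns grow to the right and rows downward; lengths in m; the calibration is good to about 2 mm. A picture is of the moment at which its call begins. calibration takes no time and is no camera call.
- robot.sign_off(): hands the job in, once; it reports no verdict.
The state is a dict: "time_s": time; "joint_positions": joint angles; "joint_vel": joint speeds; "tau": joint torques, N m; "ee_pos": TCP position; "orientation": TCP orientation; "contact_force": force on the tool from outside, world axes, zero at the start; "ft_torque": the same for the moment, N m; "grip_width": finger opening in m.
Only numpy, scipy, OpenCV 4.12 (cv2) and the standard library are available. Lean on these libraries where they do the work, as an engineer would, in place of code of your own. Each camera call takes 0.05 s, during which the arm holds its last target.

## Task

On the library's conservation bench, stand the round perforated cartridge from the drying tray upright on the floor of the open steel canister, then take the two nested lids together by the outer lid's handle and press them down on the canister until the inner lid is fully home. Then lift off the outer lid alone, leaving the inner lid undisturbed and fully home in the canister so that its gauge can be read, and finish still holding the outer lid level by its handle, in the air, at least 10 cm higher than where it sat: do not put it down or let it go. Leave everything else on the bench where it is.

Things in the scene. Friction and masses are not known exactly. Their poses are not given: they have to be found in the camera images.
- canister: Round open steel canister fixed to the bench, 114 mm across, 104 mm high. Origin: centre of its underside, z up. Floor inside 6 mm above the origin, bore 106 mm across. A soft dark seal 3 to 9 mm below the rim stands 4 mm in from the bore and grips the inner lid's plug: the last 8 mm down take about 7 to 11 N, pulling the inner lid out again about 5 to 8 N.
- outer_lid: Outer lid: loose round steel cap, 0.32 kg, 127 mm across, skirt 32 mm deep (123 mm across inside), on top a black bar handle along the lid's x axis. Origin: centre of the skirt's lower edge, z up. It stands right way up with the inner lid nested in it, origin 8 mm above the inner lid's. With both lids home this origin is 96 mm above the canister's origin.
- outer_lid_grip (a point): Grip point on the outer lid's handle, on the lid's axis 55 mm above the lid's origin; axes as the lid's, so grip across y. The handle is 66 mm long (x), 14 mm thick (y), 30 mm tall, from the lid's flat top at z = 32 mm to z = 62 mm of the lid.
- inner_lid: Inner lid, steel, 0.1 kg. Origin: centre of its plug's underside, z up. Plug 100 mm across, 16 mm deep, foot tapered; rim 112 mm across at z 16 to 24; gauge 44 mm across on top, to z 32. Spring nubs in the outer lid's skirt hold it by friction, about 3 N; carried, it may sink 1 or 2 mm. Home, its rim lies on the canister's rim, origin 88 mm above the canister's.
- tray: Shallow open aluminium drying tray, 130 x 160 x 14 mm (x, y, z), floor 3 mm thick, fixed to the bench. Origin: centre of its underside. It holds the cartridge and the flat tin.
- cartridge: Round perforated aluminium desiccant cartridge, 0.16 kg, standing in the tray: body 56 mm across and 46 mm high, on top a neck and a black knob 18 mm across from z = 54 to 74 mm. Origin: centre of its underside, z up.
- cartridge_grip (a point): Point to grip on the cartridge's knob, on its axis, 68 mm above its origin (6 mm below the knob's top).
- flat_tin: Bystander: flat rectangular perforated aluminium tin, 100 x 55 x 14 mm, lying in the tray beside the cartridge. Origin: centre of its underside.
- stamp: Bystander: wooden hand stamp, 56 x 28 mm foot, 70 mm tall, standing. Origin: centre of its underside.
- paste_jar: Bystander: white jar, 54 mm across, 58 mm tall, standing. Origin: centre of its underside.
- weight: Bystander: round brass paperweight with a knob, 56 mm across, 52 mm tall. Origin: centre of its underside.
- tape_roll: Bystander: roll of tape lying flat, 84 mm across, 24 mm high. Origin: centre of its underside.
- bone_folder: Bystander: white bone folder lying flat, 120 x 20 x 5 mm. Origin: centre of its underside.
Mind the look-alikes: they are no part of the job. Leave any blue or red look-alike of the canister alone.

How it is judged:
By the outcome, as a careful person would: the job done as asked, in the order asked, and still so for the second after the job is handed in, while the arm keeps its last pose, push and grip.
It also fails if it takes over 67 s, if anything falls off the work surface, if the arm or the gripper's body presses on something with over 40 N, if the wrist force passes 120 N, or if a joint passes its speed limit or range.

## Working session

There is one attempt and no reset: what is moved stays moved. The work goes in short steps, Python scripts to look and compute and a tool call to move; the robot and the scene stay as the last step left them, time stands still between calls to the robot, and variables do not carry over. Pictures are saved under pics/ and viewed, and the job is handed in when it is done.

Besides the shell and the picture viewer there is one more tool, called as name(argument=value, ...) on one line, values as JSON. play_rows: Moves the arm, as the interface text tells. Its arguments: {"type":"object","properties":{"rows":{"type":"array"},"gripper":{"type":"number"}},"required":["rows"]}

```bash
mkdir -p pics; ls; python3 - <<'E'
from station import robot
import cv2,numpy as np
for n in ("scene","top"):
    im,d=robot.get_image(n); cv2.imwrite(f"pics/{n}0.png",im); np.save(f"pics/{n}0.npy",d)
    print(n,robot.calibration(n))
print(robot.get_state()); print(robot.tcp_to_grasp)
E
```

```text
pics
scene {'vfov': 47.043082817487274, 'cx': 325.27293019678376, 'cy': 238.7233706131954, 'origin': array([1.39931452, 0.41510026, 0.77666343]), 'orientation': array([ 9.76360140e-01, -1.28095589e-03,  2.04543131e+00])}
top {'vfov': 53.10285726441632, 'cx': 316.32678549880757, 'cy': 248.81635478709754, 'origin': array([ 0.34470584, -0.06493413,  1.26355993]), 'orientation': array([ 0.11873671, -0.01265308, -1.57044889])}
{'time_s': 0.1, 'joint_positions': array([-1.47839504e+00,  3.13380315e-01,  1.49830517e+00,  8.04482026e-06,
        1.33100384e+00, -2.23400485e-01]), 'joint_vel': array([ 0.00085677, -0.00217274, -0.00188219, -0.00053705,  0.00059925,
        0.00085429]), 'tau': array([ 2.04065116e-03, -4.02815080e+01, -2.52643704e+01,  6.95630349e-02,
        3.42577288e-02, -5.52998040e-05]), 'ee_pos': array([ 0.16302482, -0.49883486,  0.23824638]), 'orientation': array([-1.80132056,  1.56969963,  1.65607195]), 'contact_force': array([-0.17235937, -1.31088608, -0.41323232]), 'ft_torque': array([-0.01978461,  0.05692623,  0.0562158 ]), 'grip_width': 0.08821392544264098}
0.0187
```

View pics/top0.png

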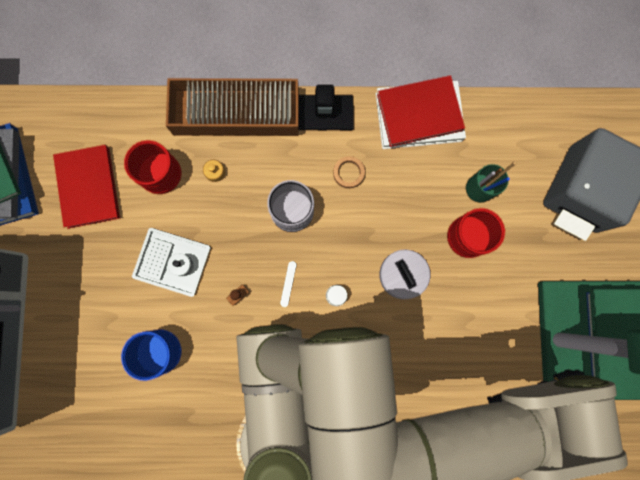

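View pics/scene0.png

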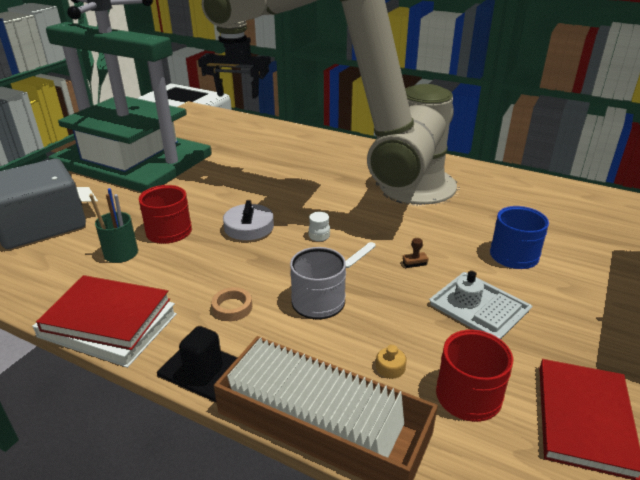

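The steel (grey) canister is at top (292,205), against red ones at (152,167) and (476,233) and a blue one at (151,354), so grey is the one meant. The lids with the black handle are at (405,274). The tray is at (172,262), with the cartridge's knob at about (180,264).

```bash
cat > h.py <<'E'
import numpy as np,cv2
from scipy.spatial.transform import Rotation as R
from scipy.optimize import least_squares
from station import robot
def cloud(n,d):
    c=robot.calibration(n); f=240/np.tan(np.radians(c['vfov']/2))
    v,u=np.mgrid[0:480,0:640]
    p=np.stack([(u-c['cx'])/f*d,-(v-c['cy'])/f*d,-d],-1)
    return p@R.from_euler('xyz',c['orientation']).as_matrix().T+c['origin']
def proj(n,P):
    c=robot.calibration(n); f=240/np.tan(np.radians(c['vfov']/2))
    q=(np.atleast_2d(P)-c['origin'])@R.from_euler('xyz',c['orientation']).as_matrix()
    return np.stack([c['cx']+f*q[:,0]/-q[:,2],c['cy']-f*q[:,1]/-q[:,2]],-1)
def circ(xy,r=None):
    xy=np.asarray(xy)
    if r: g=lambda t:np.hypot(xy[:,0]-t[0],xy[:,1]-t[1])-r
    else: g=lambda t:np.hypot(xy[:,0]-t[0],xy[:,1]-t[1])-t[2]
    x0=list(xy.mean(0))+([] if r else [.05])
    s=least_squares(g,x0,loss='soft_l1',f_scale=.002); return s.x,np.sqrt(np.mean(s.fun**2))
E
python3 - <<'E'
from h import *
C={n:cloud(n,np.load(f'pics/{n}0.npy')) for n in('top','scene')}
D={n:np.load(f'pics/{n}0.npy') for n in C}
im=cv2.imread('pics/top0.png'); a=[]
for (u,v) in((292,205),(405,274),(172,262)):
    a.append(cv2.resize(im[v-45:v+45,u-45:u+45],(266,266),interpolation=cv2.INTER_CUBIC))
s=cv2.imread('pics/scene0.png'); b=[]
for (u,v) in((318,280),(248,220),(470,300)):
    b.append(cv2.resize(s[v-45:v+45,u-45:u+45],(266,266),interpolation=cv2.INTER_CUBIC))
cv2.imwrite('pics/crop0.png',np.vstack([np.hstack(a),np.hstack(b)]))
for n,boxes in {'top':dict(can=(292,205),lid=(405,274),cart=(180,264),blank=(230,240)),'scene':dict(can=(318,280),lid=(248,220),cart=(469,290))}.items():
    for k,(u,v) in boxes.items():
        w=14 if k in('cart','blank') else 32
        P=C[n][v-w:v+w,u-w:u+w].reshape(-1,3); ok=D[n][v-w:v+w,u-w:u+w].ravel()>0; P=P[ok]
        h,e=np.histogram(P[:,2],bins=np.arange(-.01,.14,.005)); print(n,k,[(round(float(x),3),int(y)) for x,y in zip(e,h) if y])
E
```

```text
top can [(-0.01, 44), (-0.005, 882), (0.0, 1424), (0.005, 711), (0.01, 97), (0.015, 34), (0.02, 48), (0.025, 28), (0.03, 31), (0.035, 35), (0.04, 30), (0.045, 33), (0.05, 28), (0.055, 38), (0.06, 32), (0.065, 28), (0.07, 25), (0.075, 33), (0.08, 36), (0.085, 13), (0.09, 14), (0.095, 82), (0.1, 255), (0.105, 96), (0.11, 3)]
top lid [(-0.01, 24), (-0.005, 668), (0.0, 1269), (0.005, 143), (0.01, 7), (0.015, 9), (0.02, 14), (0.025, 14), (0.03, 23), (0.035, 590), (0.04, 1036), (0.045, 103), (0.05, 18), (0.055, 5), (0.06, 14), (0.065, 56), (0.07, 87), (0.075, 2)]
top cart [(-0.005, 25), (0.0, 179), (0.005, 65), (0.01, 31), (0.015, 32), (0.02, 9), (0.025, 13), (0.03, 14), (0.035, 9), (0.04, 23), (0.045, 198), (0.05, 127), (0.055, 3), (0.06, 2), (0.065, 3), (0.07, 18), (0.075, 26), (0.08, 1)]
top blank [(-0.01, 15), (-0.005, 316), (0.0, 418), (0.005, 29), (0.01, 1)]
scene can [(-0.005, 289), (0.0, 492), (0.005, 54), (0.01, 39), (0.015, 59), (0.02, 119), (0.025, 134), (0.03, 134), (0.035, 161), (0.04, 157), (0.045, 165), (0.05, 185), (0.055, 171), (0.06, 183), (0.065, 189), (0.07, 192), (0.075, 186), (0.08, 202), (0.085, 187), (0.09, 194), (0.095, 189), (0.1, 333), (0.105, 54)]
scene lid [(-0.01, 3), (-0.005, 1017), (0.0, 1508), (0.005, 30), (0.01, 80), (0.015, 84), (0.02, 84), (0.025, 89), (0.03, 84), (0.035, 387), (0.04, 565), (0.045, 18), (0.05, 18), (0.055, 16), (0.06, 19), (0.065, 42), (0.07, 37)]
scene cart [(-0.005, 8), (0.0, 34), (0.005, 17), (0.01, 35), (0.015, 61), (0.02, 49), (0.025, 51), (0.03, 49), (0.035, 50), (0.04, 49), (0.045, 213), (0.05, 109), (0.055, 11), (0.06, 17), (0.065, 14), (0.07, 14), (0.075, 1)]
```

View pics/crop0.png

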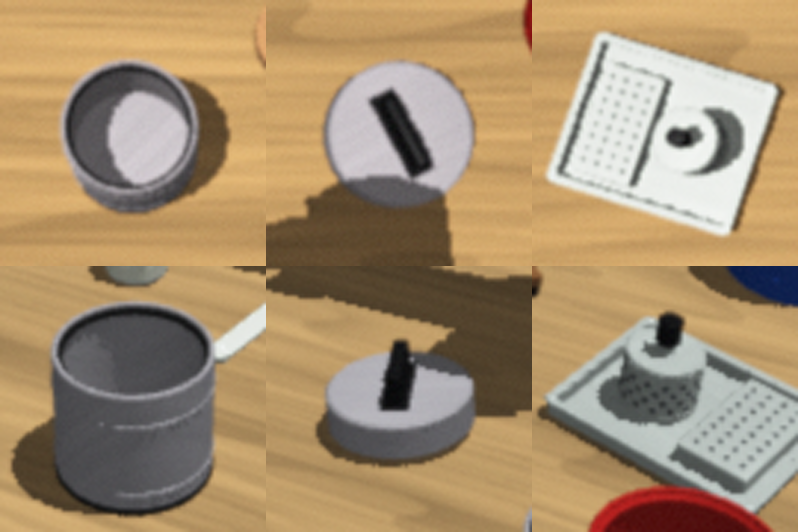

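Crops: left column is the empty steel canister with its dark seal, middle the lid with its bar handle, right the cartridge with its black knob beside the flat tin. All three are the intended items.

```bash
cat > meas.py <<'E'
from h import *
def edgefit(img,n,P0,r,z,deb=False):
    """refine circle centre (known r,z) maximizing radial gradient in image"""
    g=cv2.GaussianBlur(cv2.cvtColor(img,cv2.COLOR_BGR2LAB).astype(np.float32),(0,0),.7)
    gm=sum(cv2.magnitude(cv2.Sobel(g[...,i],cv2.CV_32F,1,0),cv2.Sobel(g[...,i],cv2.CV_32F,0,1)) for i in range(3))
    gm=np.minimum(gm,np.percentile(gm,99))
    t=np.linspace(0,2*np.pi,180,endpoint=False)
    best=None
    for s in(.001,.0004):
        c0=P0 if best is None else best[1]
        for i in range(-8,9):
            for j in range(-8,9):
                c=np.array(c0[:2])+[i*s,j*s]
                uv=proj(n,np.c_[c[0]+r*np.cos(t),c[1]+r*np.sin(t),t*0+z]).astype(np.float32)
                e=cv2.remap(gm,uv[:,0],uv[:,1],cv2.INTER_LINEAR).mean()
                if best is None or e>best[0]: best=(e,c)
    return best[1]
E
python3 - <<'E'
from meas import *
for n,bx in {'top':((292,205),(405,274),(180,264)),'scene':((318,280),(248,220),(469,290))}.items():
    d=np.load(f'pics/{n}0.npy'); C=cloud(n,d); im=cv2.imread(f'pics/{n}0.png')
    def pts(i,w,lo,hi):
        u,v=bx[i]; P=C[v-w:v+w,u-w:u+w].reshape(-1,3); return P[(P[:,2]>lo)&(P[:,2]<hi)&(d[v-w:v+w,u-w:u+w].ravel()>0)]
    P=pts(0,36,.098,.112); c,e=circ(P[:,:2],.055); print(n,'can rim',c,e,circ(P[:,:2]),'ef',edgefit(im,n,c,.057,.104), edgefit(im,n,c,.053,.104))
    P=pts(1,36,.034,.046); c=circ(P[:,:2])[0]; hull=cv2.convexHull(P[:,:2].astype(np.float32))[:,0]; print(n,'lid',P[:,2].mean(),circ(hull),'ef',edgefit(im,n,hull.mean(0),.0635,.040))
    H=pts(1,36,.062,.078); m=H[:,:2].mean(0); U,S,V=np.linalg.svd(H[:,:2]-m); print(n,'handle',m,np.median(H[:,2]),np.degrees(np.arctan2(V[0,1],V[0,0])),(H[:,:2]-m)@V[0]@[1][:0] if 0 else np.ptp((H[:,:2]-m)@V[0]),np.ptp((H[:,:2]-m)@V[1]))
    P=pts(2,16,.043,.055); hull=cv2.convexHull(P[:,:2].astype(np.float32))[:,0]; print(n,'cart',P[:,2].mean(),circ(hull),circ(hull,.028),'ef',edgefit(im,n,circ(hull,.028)[0],.028,.049))
    P=pts(2,16,.066,.085); print(n,'knob',P.mean(0),np.ptp(P,axis=0),len(P))
E
```

```text
top can rim [ 0.59805037 -0.01575674] 0.0026610892505984996 (array([ 0.59811755, -0.01572292,  0.05353278]), np.float64(0.0021877038418098536)) ef [ 0.59565037 -0.01735674] [ 0.59945037 -0.01335674]
top lid 0.04091664669916067 (array([ 0.42773727, -0.30775193,  0.06309953]), np.float64(0.00042523141452738245)) ef [ 0.42607514 -0.30707538]
top handle [ 0.42723543 -0.3070172 ] 0.07063264792337631 -152.67142066490703 0.06460269558153625 0.01497220140180882
top cart 0.04912296785829179 (array([0.45139483, 0.26798028, 0.02803545]), np.float64(0.0005191963832945403)) (array([0.45139556, 0.26797608]), np.float64(0.0005208400807532805)) ef [0.45139556 0.26857608]
top knob [0.45078964 0.26779704 0.07565855] [0.01535888 0.01693781 0.01346483] 46Traceback (most recent call last):
  File "<stdin>", line 6, in <module>
  File "meas.py", line 14, in edgefit
    uv=proj(n,np.c_[c[0]+r*np.cos(t),c[1]+r*np.sin(t),t*0+z]).astype(np.float32)
       ~~~~^^^^^^^^^^^^^^^^^^^^^^^^^^^^^^^^^^^^^^^^^^^^^^^^^^
  File "h.py", line 11, in proj
    c=robot.calibration(n); f=240/np.tan(np.radians(c['vfov']/2))
ValueError: time passes only in moves, steps and waits
```

```bash
sed -i 's/robot.calibration(n)/cal(n)/; s/^def cloud/import functools\ncal=functools.lru_cache(robot.calibration)\ndef cloud/' h.py
cat > m1.py <<'E'
from meas import *
import sys
def main(tag,bxs):
  for n,bx in bxs.items():
    d=np.load(f'pics/{n}{tag}.npy'); C=cloud(n,d); im=cv2.imread(f'pics/{n}{tag}.png')
    def pts(i,w,lo,hi):
        u,v=bx[i]; P=C[v-w:v+w,u-w:u+w].reshape(-1,3); return P[(P[:,2]>lo)&(P[:,2]<hi)&(d[v-w:v+w,u-w:u+w].ravel()>0)]
    P=pts(0,36,.098,.112); c,e=circ(P[:,:2],.055); print(n,'can rim',c,e,circ(P[:,:2]),'ef',edgefit(im,n,c,.057,.104), edgefit(im,n,c,.053,.104))
    hull=cv2.convexHull(P[:,:2].astype(np.float32))[:,0]; print('  hull',circ(hull,.057))
    P=pts(1,36,.034,.046); c=circ(P[:,:2])[0]; hull=cv2.convexHull(P[:,:2].astype(np.float32))[:,0]; print(n,'lid',P[:,2].mean(),circ(hull),'ef',edgefit(im,n,hull.mean(0),.0635,.040))
    H=pts(1,36,.062,.078); m=H[:,:2].mean(0); U,S,V=np.linalg.svd(H[:,:2]-m); print(n,'handle',m,np.median(H[:,2]),np.degrees(np.arctan2(V[0,1],V[0,0])),np.ptp((H[:,:2]-m)@V[0]),np.ptp((H[:,:2]-m)@V[1]))
    P=pts(2,16,.043,.055); hull=cv2.convexHull(P[:,:2].astype(np.float32))[:,0]; print(n,'cart',P[:,2].mean(),circ(hull),circ(hull,.028),'ef',edgefit(im,n,circ(hull,.028)[0],.028,.049))
    P=pts(2,16,.066,.085); print(n,'knob',P.mean(0),np.ptp(P,axis=0),len(P))
if __name__=='__main__': main('0',{'top':((292,205),(405,274),(180,264)),'scene':((318,280),(248,220),(469,290))})
E
python3 m1.py
python3 - <<'E'
from h import *
for n in('top','scene'):
    im=cv2.imread(f'pics/{n}0.png');k=4
    t=np.linspace(0,2*np.pi,200)
    tiles=[]
    for (x,y,z,r,w) in((.598,-.0157,.104,.057,33),(.598,-.0157,.104,.053,33),(.4275,-.3074,.040,.0635,33),(.4512,.268,.049,.028,33),):
        uv=proj(n,np.c_[x+r*np.cos(t),y+r*np.sin(t),0*t+z]); o=np.round(uv.mean(0)).astype(int)-w
        T=cv2.resize(im[o[1]:o[1]+2*w,o[0]:o[0]+2*w],(390,290) if 0 else (290,290),interpolation=cv2.INTER_CUBIC)
        q=((uv-o+.5)*290/(2*w)).astype(int)
        cv2.polylines(T,[q.reshape(-1,1,2)],True,(0,255,0),1); tiles.append(T)
    cv2.imwrite(f'pics/ov_{n}.png',np.vstack([np.hstack(tiles[:2]),np.hstack(tiles[2:])]))
E
```

```text
top can rim [ 0.59805037 -0.01575674] 0.0026610892505984996 (array([ 0.59811755, -0.01572292,  0.05353278]), np.float64(0.0021877038418098536)) ef [ 0.59565037 -0.01735674] [ 0.59945037 -0.01335674]
  hull (array([ 0.59862031, -0.01579388]), np.float64(0.0006098421610524041))
top lid 0.04091664669916067 (array([ 0.42773727, -0.30775193,  0.06309953]), np.float64(0.00042523141452738245)) ef [ 0.42607514 -0.30707538]
top handle [ 0.42723543 -0.3070172 ] 0.07063264792337631 -152.67142066490703 0.06460269558153625 0.01497220140180882
top cart 0.04912296785829179 (array([0.45139483, 0.26798028, 0.02803545]), np.float64(0.0005191963832945403)) (array([0.45139556, 0.26797608]), np.float64(0.0005208400807532805)) ef [0.45139556 0.26857608]
top knob [0.45078964 0.26779704 0.07565855] [0.01535888 0.01693781 0.01346483] 46
scene can rim [ 0.5994723  -0.01219625] 0.0023967757728201866 (array([ 0.59950704, -0.01212954,  0.05419303]), np.float64(0.002229098982509525)) ef [ 0.6014723  -0.01019625] [ 0.5970723  -0.01359625]
  hull (array([ 0.598438  , -0.01264242]), np.float64(0.0012306523803029092))
scene lid 0.04023409133016774 (array([ 0.42835993, -0.30447051,  0.063504  ]), np.float64(0.0013383447828899094)) ef [ 0.42891778 -0.30391755]
scene handle [ 0.43184764 -0.3013211 ] 0.06925770860469449 27.15369709362481 0.06469632946238853 0.013849795763573662
scene cart 0.04899017120137621 (array([0.45151184, 0.27141068, 0.02859927]), np.float64(0.0004794617206672338)) (array([0.45165656, 0.2714074 ]), np.float64(0.0007586006178624635)) ef [0.45125656 0.2724074 ]
scene knob [0.45609031 0.27252458 0.07230893] [0.01186721 0.01670221 0.01274332] 44
```

View pics/ov_top.png

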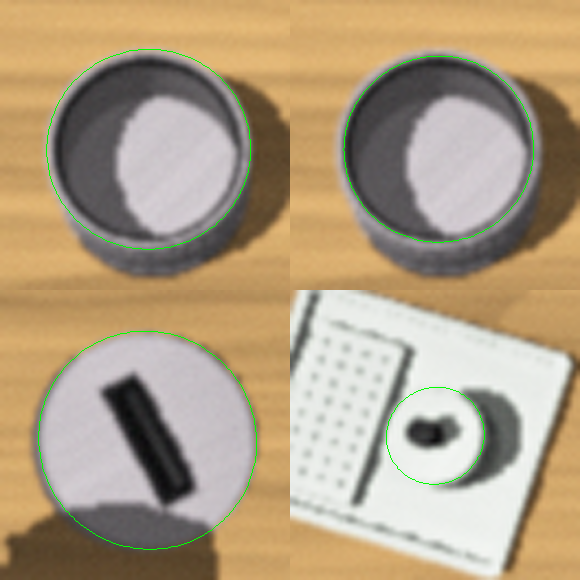

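View pics/ov_scene.png

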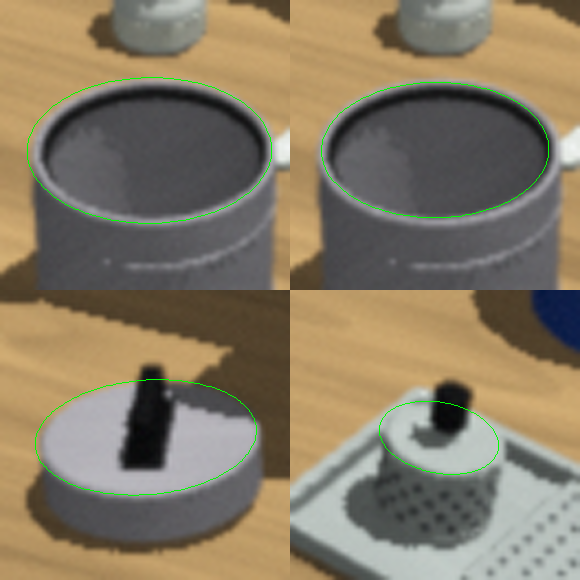

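```bash
cat > go.py <<'E'
import sys
from h import *
def delta(x,y,z,yaw=None):
    s=robot.get_state(); M=R.from_euler('xyz',s['orientation']).as_matrix()
    d=M.T@(np.array([x,y,z])-s['ee_pos'])*1000
    yv=np.degrees(np.arctan2(M[1,1],M[0,1])); tw=None
    if yaw is not None:
        # twist about tool x (down) : +twist lowers world yaw
        tw=(-(yaw-yv)+90)%180-90
    print('t',round(s['time_s'],2),'tcp',np.round(s['ee_pos'],4),'w',round(s['grip_width'],4),'F',np.round(s['contact_force'],1),'yawY',round(yv,1),'tilt',np.round(np.degrees(np.arccos(-M[2,0])),2),'j',np.round(s['joint_positions'],2))
    print('delta tool mm',np.round(d,1),'twist',tw, 'M',np.round(M,3).tolist())
a=[float(v) for v in sys.argv[1:]]; delta(*a)
E
python3 go.py .4514 .2696 .24 ; python3 go.py .428 -.306 .1 117.2
```

```text
t 0.1 tcp [ 0.163  -0.4988  0.2382] w 0.0882 F [-0.2 -1.3 -0.4] yawY -71.9 tilt 0.06 j [-1.48  0.31  1.5   0.    1.33 -0.22]
delta tool mm [  -0.9 -640.9 -512.8] twist None M [[-0.0, 0.311, -0.951], [0.001, -0.951, -0.311], [-1.0, -0.001, -0.0]]
t 0.1 tcp [ 0.163  -0.4988  0.2382] w 0.0882 F [-0.2 -1.3 -0.4] yawY -71.9 tilt 0.06 j [-1.48  0.31  1.5   0.    1.33 -0.22]
delta tool mm [ 138.4 -100.9 -311.7] twist -9.10599318462846 M [[-0.0, 0.311, -0.951], [0.001, -0.951, -0.311], [-1.0, -0.001, -0.0]]
```

play_rows(rows=[0,-20,-16,0,0,-40,-32,0,0,-48,-38,0,0,-48,-38,0,0,-48,-38,0,0,-48,-38,0,0,-48,-38,0,0,-48,-38,0,0,-48,-38,0,0,-48,-38,0,0,-48,-38,0,0,-40,-32,0], gripper=-1)

```text
time_s: 1.6
ee_pos: [0.4025, 0.1524, 0.2385]
orientation: [-2.601, 1.567, 0.85]
contact_force: [0.5, -0.6, -0.4]
grip_width: 0.088
```

```bash
python3 go.py .4514 .2696 .12 
```

```text
t 1.6 tcp [0.4025 0.1524 0.2385] w 0.088 F [ 0.5 -0.6 -0.4] yawY -72.3 tilt 0.24 j [0.09 0.1  1.76 0.   1.28 1.35]
delta tool mm [119.1 -96.6 -81.8] twist None M [[0.003, 0.304, -0.953], [0.003, -0.953, -0.304], [-1.0, -0.002, -0.004]]
```

play_rows(rows=[0,-40,-34,0,0,-40,-34,0,30,-16,-14,0,40,0,0,0,40,0,0,0,0,0,0,0])

```text
time_s: 2.35
ee_pos: [0.452, 0.2772, 0.1242]
orientation: [-2.15, 1.568, 1.306]
contact_force: [0.4, -0.3, 0.3]
grip_width: 0.0882
```

```bash
python3 - <<'E'
from h import *
for n in ("scene","top"):
    im,d=robot.get_image(n); cv2.imwrite(f"pics/{n}1.png",im); np.save(f"pics/{n}1.npy",d)
a=cv2.imread('pics/scene1.png')[200:340,390:560]; b=cv2.imread('pics/top1.png')[190:330,90:260]
cv2.imwrite('pics/c1.png',np.hstack([cv2.resize(a,(400,330),interpolation=3),cv2.resize(b,(400,330),interpolation=3)]))
E
python3 go.py .4514 .2696 .054
```

```text
t 2.45 tcp [0.4538 0.2777 0.1275] w 0.0881 F [ 0.8 -0.4  0.2] yawY -72.0 tilt 0.48 j [0.33 0.44 1.63 0.   1.07 1.58]
delta tool mm [73.4  7.1  5.4] twist None M [[0.007, 0.309, -0.951], [0.005, -0.951, -0.309], [-1.0, -0.002, -0.008]]
```

View pics/c1.png

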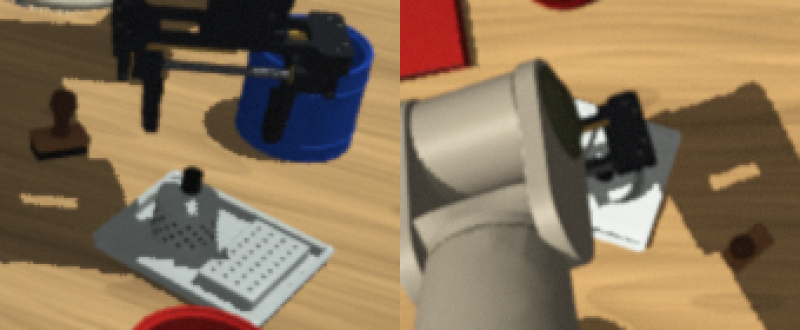

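Scene crop: open jaws hang above the knob (crop 190,180), with clear space around it; both fingers are clear of the blue canister behind.

play_rows(rows=[20,4,3,0,30,3,2,0,15,0,0,0,0,0,0,0])

```text
time_s: 2.95
ee_pos: [0.4562, 0.2709, 0.0686]
orientation: [-3.035, 1.549, 0.421]
contact_force: [0.8, 0.5, 0.5]
grip_width: 0.0881
```

```bash
python3 go.py .4514 .2696 .054
```

```text
t 2.95 tcp [0.4562 0.2709 0.0686] w 0.0881 F [0.8 0.5 0.5] yawY -72.0 tilt 1.25 j [0.31 0.51 1.69 0.   0.91 1.57]
delta tool mm [14.5 -0.2  5.3] twist None M [[0.02, 0.309, -0.951], [0.009, -0.951, -0.309], [-1.0, -0.002, -0.022]]
```

play_rows(rows=[4,0,2,0,4,0,2,0,4,0,1,0,3,0,0,0])

```text
time_s: 3.45
ee_pos: [0.4529, 0.2701, 0.0554]
orientation: [-3.054, 1.544, 0.402]
contact_force: [-0.6, -0.1, -0.3]
grip_width: 0.0884
```

```bash
python3 go.py .4514 .2696 .054
```

```text
t 3.45 tcp [0.4529 0.2701 0.0554] w 0.0884 F [-0.6 -0.1 -0.3] yawY -72.0 tilt 1.52 j [0.31 0.53 1.72 0.   0.87 1.57]
delta tool mm [1.4 0.1 1.6] twist None M [[0.024, 0.309, -0.951], [0.01, -0.951, -0.309], [-1.0, -0.002, -0.026]]
```

play_rows(rows=[1,0,1,0,0,0,0,0,0,0,0,0,0,0,0,0,0,0,0,0,0,0,0,0,0,0,0,0,0,0,0,0], gripper=1)

```text
time_s: 4.45
ee_pos: [0.452, 0.2699, 0.0544]
orientation: [-3.053, 1.544, 0.403]
contact_force: [-0.8, 0.2, -0.4]
grip_width: 0.017
```

```bash
python3 go.py .5985 -.014 .24
```

```text
t 4.45 tcp [0.452  0.2699 0.0544] w 0.017 F [-0.8  0.2 -0.4] yawY -72.0 tilt 1.53 j [0.31 0.53 1.72 0.   0.87 1.57]
delta tool mm [-184.9  314.8  -56.4] twist None M [[0.025, 0.309, -0.951], [0.01, -0.951, -0.309], [-1.0, -0.002, -0.027]]
```

play_rows(rows=[-10,0,0,0,-20,0,0,0,-25,0,0,0,-25,0,0,0,-25,0,0,0,-25,0,0,0,-25,0,0,0,-15,0,0,0,-8,0,0,0,-3,0,0,0])

```text
time_s: 5.7
ee_pos: [0.4461, 0.2674, 0.2452]
orientation: [-3.063, 1.544, 0.393]
contact_force: [-0.1, 0.7, -2.5]
grip_width: 0.0169
```

```bash
python3 go.py .5985 -.014 .24
```

```text
t 5.7 tcp [0.4461 0.2674 0.2452] w 0.0169 F [-0.1  0.7 -2.5] yawY -72.0 tilt 1.53 j [0.31 0.28 1.52 0.   1.31 1.57]
delta tool mm [  6.1 314.8 -57.8] twist None M [[0.025, 0.309, -0.951], [0.01, -0.951, -0.309], [-1.0, -0.002, -0.027]]
```

play_rows(rows=[0,12,-2,0,0,24,-4,0,0,34,-6,0,0,34,-6,0,0,34,-6,0,0,34,-6,0,0,34,-7,0,0,34,-7,0,0,30,-6,0,0,22,-5,0,0,14,-2,0,0,6,0,0])

```text
time_s: 7.2
ee_pos: [0.5999, -0.029, 0.2371]
orientation: [-2.702, 1.557, 0.751]
contact_force: [0.3, -0.5, -1.5]
grip_width: 0.0167
```

```bash
python3 go.py .5985 -.014 .24
```

```text
t 7.2 tcp [ 0.5999 -0.029   0.2371] w 0.0167 F [ 0.3 -0.5 -1.5] yawY -72.1 tilt 0.8 j [-0.25  0.48  1.26  0.01  1.39  1.01]
delta tool mm [ -2.8 -14.7  -3.3] twist None M [[0.01, 0.307, -0.952], [0.01, -0.952, -0.307], [-1.0, -0.006, -0.013]]
```

play_rows(rows=[0,-7,-1,0,0,-5,-1,0,0,-3,-1,0,0,0,0,0,15,0,0,0,10,0,0,0,5,0,0,0,0,0,0,0])

```text
time_s: 8.2
ee_pos: [0.5972, -0.0104, 0.2044]
orientation: [-2.565, 1.557, 0.89]
contact_force: [0.6, -0.7, -1.8]
grip_width: 0.0171
```

```bash
python3 - <<'E'
from h import *
for n in ("scene","top"):
    im,d=robot.get_image(n); cv2.imwrite(f"pics/{n}2.png",im); np.save(f"pics/{n}2.npy",d)
a=cv2.imread('pics/scene2.png')[180:320,240:410]; b=cv2.imread('pics/top2.png')[140:280,200:370]
cv2.imwrite('pics/c2.png',np.hstack([cv2.resize(a,(400,330),interpolation=3),cv2.resize(b,(400,330),interpolation=3)]))
E
python3 go.py .5985 -.014 .0575
```

```text
t 8.3 tcp [ 0.5975 -0.0105  0.2051] w 0.0167 F [-0.9  0.5 -2.4] yawY -72.0 tilt 0.8 j [-0.22  0.49  1.32  0.01  1.32  1.03]
delta tool mm [147.6   4.6   1.9] twist None M [[0.01, 0.309, -0.951], [0.01, -0.951, -0.309], [-1.0, -0.007, -0.012]]
```

View pics/c2.png

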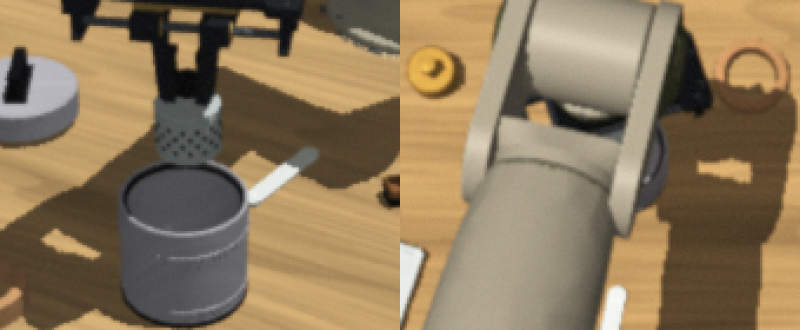

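The scene crop shows the cartridge hanging upright, centred over the canister mouth (crop 188,135 vs 184,200).

play_rows(rows=[5,2,1,0,10,2,1,0,14,1,0,0,16,0,0,0,16,0,0,0,16,0,0,0,15,0,0,0,12,0,0,0,10,0,0,0,7,0,0,0,5,0,0,0,3,0,0,0])

```text
time_s: 9.8
ee_pos: [0.5985, -0.015, 0.067]
orientation: [-2.665, 1.557, 0.791]
contact_force: [0.4, 0.3, -1.6]
grip_width: 0.0171
```

```bash
python3 go.py .5985 -.014 .0575
```

```text
t 9.8 tcp [ 0.5985 -0.015   0.067 ] w 0.0171 F [ 0.4  0.3 -1.6] yawY -72.0 tilt 0.81 j [-0.23  0.64  1.46  0.01  1.02  1.02]
delta tool mm [ 9.5 -0.9 -0.1] twist None M [[0.01, 0.309, -0.951], [0.01, -0.951, -0.309], [-1.0, -0.006, -0.013]]
```

play_rows(rows=[3,0,0,0,2,0,0,0,2,0,0,0,1,0,0,0,1,0,0,0,0,0,0,0])

```text
time_s: 10.55
ee_pos: [0.599, -0.0149, 0.058]
orientation: [-2.738, 1.556, 0.718]
contact_force: [0.2, 0.3, -1.3]
grip_width: 0.017
```

```bash
python3 go.py .5985 -.014 .0575
```

```text
t 10.55 tcp [ 0.599  -0.0149  0.058 ] w 0.017 F [ 0.2  0.3 -1.3] yawY -72.0 tilt 0.85 j [-0.23  0.66  1.47  0.01  1.01  1.02]
delta tool mm [ 0.5 -1.   0.2] twist None M [[0.011, 0.309, -0.951], [0.01, -0.951, -0.309], [-1.0, -0.006, -0.014]]
```

play_rows(rows=[0.5,0,0,0,0.5,0,0,0,0.5,0,0,0,0,0,0,0,0,0,0,0])

```text
time_s: 11.18
ee_pos: [0.5993, -0.0149, 0.0575]
orientation: [-2.789, 1.555, 0.667]
contact_force: [-1.5, 0.2, 1.3]
grip_width: 0.0171
```

play_rows(rows=[0,0,0,0,0,0,0,0,0,0,0,0,0,0,0,0], gripper=0.2)

```text
time_s: 11.68
ee_pos: [0.5995, -0.015, 0.0572]
orientation: [-2.818, 1.555, 0.638]
contact_force: [-0.8, 0.0, 0.1]
grip_width: 0.0351
```

```bash
python3 go.py .5985 -.014 .18
```

```text
t 11.68 tcp [ 0.5995 -0.015   0.0572] w 0.0351 F [-0.8  0.   0.1] yawY -72.0 tilt 0.91 j [-0.23  0.66  1.47  0.01  1.    1.02]
delta tool mm [-122.8   -1.9   -1.2] twist None M [[0.013, 0.309, -0.951], [0.009, -0.951, -0.309], [-1.0, -0.005, -0.015]]
```

play_rows(rows=[-5,0,0,0,-12,0,0,0,-15,0,0,0,-18,0,0,0,-20,0,0,0,-22,0,0,0,-25,0,0,0,-28,0,0,0,-30,0,0,0,0,0,0,0,0,0,0,0])

```text
time_s: 13.05
ee_pos: [0.5968, -0.0166, 0.2471]
orientation: [-3.098, 1.549, 0.358]
contact_force: [0.1, -0.2, -0.3]
grip_width: 0.0353
```

```bash
python3 go.py .428 -.306 .24 117.2
```

```text
t 13.05 tcp [ 0.5968 -0.0166  0.2471] w 0.0353 F [ 0.1 -0.2 -0.3] yawY -72.0 tilt 1.24 j [-0.23  0.46  1.27  0.01  1.4   1.03]
delta tool mm [  1.4 223.  250.1] twist -9.189256067771282 M [[0.02, 0.309, -0.951], [0.008, -0.951, -0.309], [-1.0, -0.001, -0.022]]
```

play_rows(rows=[0,8,9,0,0,16,18,-1,0,22,25,-1,0,24,27,-1,0,24,27,-1,0,24,27,-1,0,24,27,-1,0,24,27,-1,0,20,22,-1,0,14,16,-1,0,8,9,0,0,4,4,0], gripper=-0.3)

```text
time_s: 14.55
ee_pos: [0.4436, -0.3139, 0.2317]
orientation: [-2.283, 1.554, 1.332]
contact_force: [1.0, -0.1, 0.1]
grip_width: 0.0569
```

```bash
python3 go.py .428 -.306 .24 117.2
```

```text
t 14.55 tcp [ 0.4436 -0.3139  0.2317] w 0.0569 F [ 1.  -0.1  0.1] yawY -62.9 tilt 0.97 j [-0.84  0.36  1.45  0.01  1.34  0.26]
delta tool mm [ -8.2 -14.2  10.2] twist -0.06571404143215887 M [[0.004, 0.456, -0.89], [0.017, -0.89, -0.456], [-1.0, -0.013, -0.011]]
```

play_rows(rows=[5,-5,4,0,10,-5,4,0,14,-3,2,0,16,-1,0,0,16,0,0,0,16,0,0,0,14,0,0,0,12,0,0,0,8,0,0,0,4,0,0,0,2,0,0,0,0,0,0,0])

```text
time_s: 16.05
ee_pos: [0.4269, -0.2979, 0.1074]
orientation: [-2.203, 1.552, 1.417]
contact_force: [-0.3, 0.6, -0.5]
grip_width: 0.057
```

```bash
python3 - <<'E'
from h import *
for n in ("scene",):
    im,d=robot.get_image(n); cv2.imwrite(f"pics/{n}3.png",im); np.save(f"pics/{n}3.npy",d)
a=cv2.imread('pics/scene3.png')[130:270,170:340]
b=cv2.imread('pics/scene3.png')[230:330,270:370]
cv2.imwrite('pics/c3.png',np.hstack([cv2.resize(a,(400,330),interpolation=3),cv2.resize(b,(330,330),interpolation=3)]))
E
python3 go.py .428 -.306 .046 117.2
```

```text
t 16.1 tcp [ 0.427  -0.298   0.1075] w 0.0572 F [ 0.4 -0.4 -0.3] yawY -62.6 tilt 1.06 j [-0.84  0.45  1.67  0.02  1.03  0.24]
delta tool mm [61.4  8.5  3.5] twist 0.19142752842085997 M [[0.003, 0.46, -0.888], [0.018, -0.888, -0.46], [-1.0, -0.015, -0.011]]
```

View pics/c3.png

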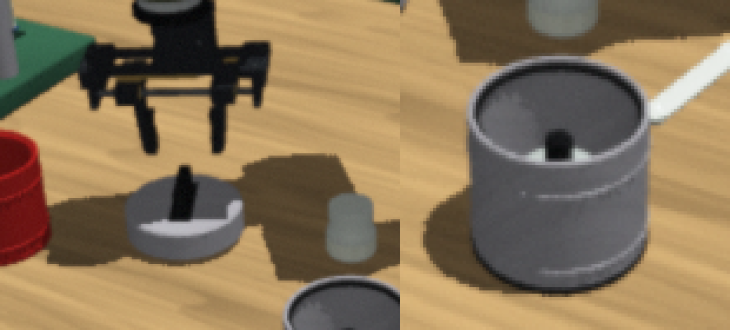

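Scene crops: open jaws straddle the handle (crop 182,195). In the canister the cartridge stands upright with its knob central (right crop 558,145). I'll probe whether a quick shift and slow return takes out the 1° tool tilt.

play_rows(rows=[0,-40,0,0,0,0,0,0,0,0,0,0])

```text
time_s: 16.48
ee_pos: [0.4089, -0.2628, 0.1091]
orientation: [-2.345, 1.554, 1.274]
contact_force: [0.1, -0.6, 0.2]
grip_width: 0.0573
```

```bash
python3 go.py .428 -.306 .105 117.2
```

```text
t 16.48 tcp [ 0.4089 -0.2628  0.1091] w 0.0573 F [ 0.1 -0.6  0.2] yawY -62.6 tilt 0.97 j [-0.82  0.38  1.77  0.02  0.99  0.26]
delta tool mm [ 3.5 47.2  2.9] twist 0.1679298613431115 M [[0.005, 0.46, -0.888], [0.016, -0.888, -0.46], [-1.0, -0.012, -0.012]]
```

play_rows(rows=[0,10,1,0,3,15,1,0,5,12,1,0,8,6,0,0,10,3,0,0,10,1,0,0,10,0,0,0,8,0,0,0,5,0,0,0,3,0,0,0])

```text
time_s: 17.73
ee_pos: [0.4299, -0.3093, 0.0413]
orientation: [-2.325, 1.554, 1.293]
contact_force: [-0.7, 0.1, -0.0]
grip_width: 0.0571
```

```bash
python3 go.py .428 -.306 .046 117.2
```

```text
t 17.73 tcp [ 0.4299 -0.3093  0.0413] w 0.0571 F [-0.7  0.1 -0. ] yawY -62.7 tilt 0.98 j [-0.85  0.57  1.69  0.02  0.89  0.23]
delta tool mm [-4.7 -3.9  0.1] twist 0.11755957163489938 M [[0.005, 0.459, -0.888], [0.016, -0.888, -0.459], [-1.0, -0.012, -0.012]]
```

play_rows(rows=[-2,-1,0,0,-2,-2,0,0,-1,-1,0,0,0,0,0,0])

```text
time_s: 18.23
ee_pos: [0.4281, -0.3058, 0.0474]
orientation: [-2.399, 1.554, 1.219]
contact_force: [0.5, -0.9, 1.0]
grip_width: 0.0573
```

```bash
python3 go.py .428 -.306 .046 117.2
```

```text
t 18.23 tcp [ 0.4281 -0.3058  0.0474] w 0.0573 F [ 0.5 -0.9  1. ] yawY -62.7 tilt 0.94 j [-0.85  0.55  1.7   0.02  0.9   0.23]
delta tool mm [1.4 0.1 0.2] twist 0.12132493043816339 M [[0.006, 0.459, -0.888], [0.015, -0.888, -0.459], [-1.0, -0.011, -0.012]]
```

play_rows(rows=[1.5,0,0,0,1,0,0,0,0,0,0,0,0,0,0,0,0,0,0,0,0,0,0,0,0,0,0,0,0,0,0,0], gripper=1)

```text
time_s: 19.23
ee_pos: [0.4281, -0.3057, 0.0447]
orientation: [-2.392, 1.554, 1.226]
contact_force: [0.4, 0.5, 0.4]
grip_width: 0.0141
```

```bash
python3 go.py .428 -.306 .24 117.2
```

```text
t 19.23 tcp [ 0.4281 -0.3057  0.0447] w 0.0141 F [0.4 0.5 0.4] yawY -62.7 tilt 0.94 j [-0.85  0.55  1.7   0.02  0.89  0.23]
delta tool mm [-195.3   -2.    -2.1] twist 0.1359891695319675 M [[0.006, 0.459, -0.888], [0.015, -0.888, -0.459], [-1.0, -0.011, -0.012]]
```

play_rows(rows=[-3,0,0,0,-6,0,0,0,-10,0,0,0,-14,0,0,0,-17,0,0,0,-20,0,0,0,-20,0,0,0,-20,0,0,0,-18,0,0,0,-14,0,0,0,-9,0,0,0,-4,0,0,0])

```text
time_s: 20.72
ee_pos: [0.4265, -0.3075, 0.2108]
orientation: [-2.45, 1.555, 1.169]
contact_force: [0.3, 0.5, -3.9]
grip_width: 0.0137
```

```bash
python3 go.py .5985 -.0138 .2
```

```text
t 20.73 tcp [ 0.4265 -0.3075  0.2108] w 0.0137 F [ 0.3  0.5 -3.9] yawY -62.7 tilt 0.91 j [-0.85  0.34  1.54  0.01  1.27  0.23]
delta tool mm [  16.1 -181.9 -287.5] twist None M [[0.006, 0.459, -0.888], [0.015, -0.888, -0.459], [-1.0, -0.01, -0.012]]
```

play_rows(rows=[0,-5,-8,0,0,-10,-16,0,0,-16,-25,0,0,-19,-30,0,0,-21,-33,0,0,-21,-33,0,0,-21,-33,0,0,-19,-30,0,0,-15,-24,0,0,-11,-17,0,0,-7,-11,0,0,-3,-6,0])

```text
time_s: 22.22
ee_pos: [0.5908, -0.0132, 0.2106]
orientation: [-1.911, 1.549, 1.713]
contact_force: [-0.0, -0.5, -4.5]
grip_width: 0.0139
```

```bash
python3 go.py .5985 -.0138 .2
```

```text
t 22.23 tcp [ 0.5908 -0.0132  0.2106] w 0.0139 F [-0.  -0.5 -4.5] yawY -62.4 tilt 1.26 j [-0.23  0.48  1.33  0.02  1.34  0.85]
delta tool mm [10.6  4.4 -6.5] twist None M [[-0.003, 0.464, -0.886], [0.022, -0.886, -0.464], [-1.0, -0.021, -0.007]]
```

play_rows(rows=[2,1,-2,0,3,2,-2,0,3,1,-2,0,2,0,0,0,0,0,0,0,0,0,0,0])

```text
time_s: 22.98
ee_pos: [0.5979, -0.0153, 0.1995]
orientation: [-1.862, 1.549, 1.76]
contact_force: [-0.6, 0.6, -2.8]
grip_width: 0.0138
```

```bash
python3 go.py .5985 -.0138 .16; cat > look.py <<'E'
import sys
from h import *
t=sys.argv[1]
for n in ("scene","top"):
    im,d=robot.get_image(n); cv2.imwrite(f"pics/{n}{t}.png",im); np.save(f"pics/{n}{t}.npy",d)
a=cv2.imread(f'pics/scene{t}.png')[190:330,240:410]; b=cv2.imread(f'pics/top{t}.png')[140:280,200:370]
cv2.imwrite(f'pics/c{t}.png',np.hstack([cv2.resize(a,(400,330),interpolation=3),cv2.resize(b,(400,330),interpolation=3)]))
E
python3 look.py 4
```

```text
t 22.98 tcp [ 0.5979 -0.0153  0.1995] w 0.0138 F [-0.6  0.6 -2.8] yawY -62.5 tilt 1.26 j [-0.23  0.51  1.32  0.02  1.33  0.86]
delta tool mm [39.5 -0.2 -0.9] twist None M [[-0.004, 0.462, -0.887], [0.022, -0.887, -0.462], [-1.0, -0.021, -0.006]]
```

View pics/c4.png

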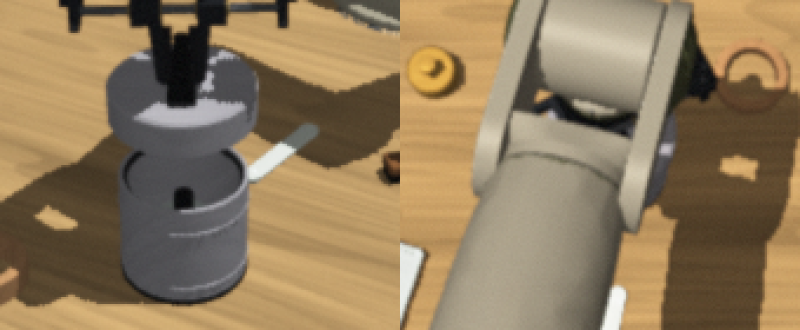

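```bash
cat > rel.py <<'E'
import sys
from h import *
t=sys.argv[1]; zt=float(sys.argv[2])  # expected TCP z -> lid
n='scene'; d=np.load(f'pics/{n}{t}.npy'); C=cloud(n,d).reshape(-1,3); d=d.ravel()
near=(np.hypot(C[:,0]-.598,C[:,1]+.014)<.075)&(d>0)
lo=zt-.0367
im=cv2.imread(f'pics/{n}{t}.png').reshape(-1,3).astype(int)
cam=np.array(cal(n)['origin'])
def cyl(P,r): 
    g=lambda c:np.hypot(P[:,0]-c[0],P[:,1]-c[1])-r
    s=least_squares(g,[.598,-.014],loss='soft_l1',f_scale=.0015); return s.x,np.median(np.abs(s.fun)),len(P)
side=C[near&(C[:,2]>lo+.004)&(C[:,2]<lo+.027)&(np.hypot(C[:,0]-.598,C[:,1]+.014)>.052)]
print('lid side',cyl(side,.0635))
can=C[near&(C[:,2]>.012)&(C[:,2]<.094)]
# only outward-facing (toward camera) points
v=(cam[:2]-[.598,-.014]); can=can[((can[:,:2]-[.598,-.014])@v)/np.linalg.norm(v)>.012]
can=can[np.hypot(can[:,0]-.598,can[:,1]+.014)>.045]
print('can side',cyl(can,.057))
top=C[near&(C[:,2]>lo+.027)&(C[:,2]<lo+.037)]
hull=cv2.convexHull(top[:,:2].astype(np.float32))[:,0]
print('lid top hull',circ(hull,.0635))
A=np.c_[top[:,:2]-top[:,:2].mean(0),np.ones(len(top))]; k=np.linalg.lstsq(A,top[:,2],rcond=None)[0]; print('top plane slope deg',np.degrees(k[:2]),'z',k[2],len(top))
E
python3 rel.py 4 .1995
python3 - <<'E'
# same methods for bench lid/can in frame 0
from h import *
d=np.load('pics/scene0.npy'); C=cloud('scene',d).reshape(-1,3)
for c0,r,lo,hi in(((.598,-.014),.057,.012,.094),((.428,-.306),.0635,.012,.034)):
    q=C[:,:2]-c0; v=np.array(cal('scene')['origin'][:2])-c0; v/=np.linalg.norm(v)
    P=C[(np.hypot(*q.T)<.075)&(np.hypot(*q.T)>r-.01)&(C[:,2]>lo)&(C[:,2]<hi)&(q@v>.012)]
    s=least_squares(lambda c:np.hypot(P[:,0]-c[0],P[:,1]-c[1])-r,c0,loss='soft_l1',f_scale=.0015); print(c0,s.x,len(P))
E
```

```text
lid side (array([ 0.59538221, -0.0153776 ]), np.float64(0.0007395439402164278), 625)
can side (array([ 0.59703302, -0.01341298]), np.float64(0.0008610884662924798), 1621)
lid top hull (array([ 0.59773241, -0.01417009]), np.float64(0.0011524593345655682))
top plane slope deg [-1.06112921  0.34000036] z 0.19498776655146893 1456
(0.598, -0.014) [ 0.59693978 -0.01339826] 1623
(0.428, -0.306) [ 0.4255384  -0.30574849] 360
```

Scene crop: the held lids (crop 182,95) hover over the canister nearly concentric. Side-fit and rim-fit agree on about 1–2 mm left in +x/+y.

play_rows(rows=[3,-1,-1,0,6,0,-1,0,8,0,0,0,8,0,0,0,6,0,0,0,4,0,0,0,2,0,0,0,1,0,0,0])

```text
time_s: 24.08
ee_pos: [0.599, -0.0123, 0.1585]
orientation: [-1.839, 1.549, 1.783]
contact_force: [-0.3, -0.1, -3.8]
grip_width: 0.0136
```

```bash
python3 go.py .599 -.0135 .1327
```

```text
t 24.07 tcp [ 0.599  -0.0123  0.1585] w 0.0136 F [-0.3 -0.1 -3.8] yawY -62.5 tilt 1.27 j [-0.22  0.55  1.37  0.02  1.24  0.86]
delta tool mm [25.8  1.6  0.7] twist None M [[-0.005, 0.462, -0.887], [0.022, -0.887, -0.462], [-1.0, -0.021, -0.006]]
```

play_rows(rows=[2,1,0.5,0,3,0.5,0,0,3,0,0,0,3,0,0,0,1,0,0,0,0,0,0,0])

```text
time_s: 24.82
ee_pos: [0.5994, -0.0137, 0.1459]
orientation: [-1.86, 1.549, 1.762]
contact_force: [-0.2, 0.4, -3.6]
grip_width: 0.0137
```

```bash
python3 go.py .599 -.0135 .1327;python3 look.py 5;python3 rel.py 5 .145
```

```text
t 24.82 tcp [ 0.5994 -0.0137  0.1459] w 0.0137 F [-0.2  0.4 -3.6] yawY -62.5 tilt 1.26 j [-0.23  0.56  1.38  0.02  1.21  0.86]
delta tool mm [13.2 -0.1  0.3] twist None M [[-0.004, 0.462, -0.887], [0.022, -0.887, -0.462], [-1.0, -0.021, -0.006]]
lid side (array([ 0.59679355, -0.01364422]), np.float64(0.0007796920613208774), 573)
can side (array([ 0.59701813, -0.01341583]), np.float64(0.0008588559790520985), 1630)
lid top hull (array([ 0.59922296, -0.01229125]), np.float64(0.0005809555705324562))
top plane slope deg [-1.08589634  0.31129348] z 0.1412860821772366 1452
```

View pics/c5.png

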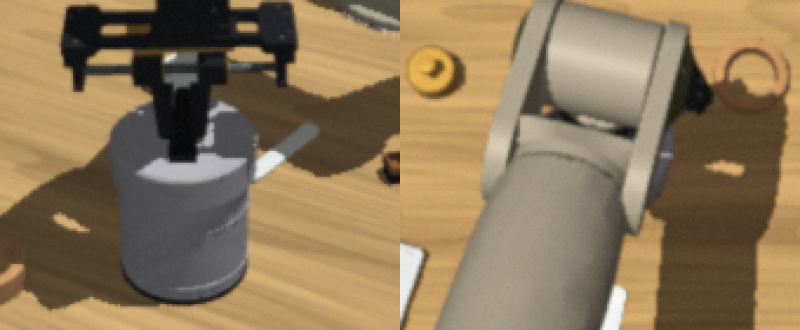

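play_rows(rows=[1.5,0,0,0,1.5,0,0,0,1.5,0,0,0,1.5,0,0,0,0,0,0,0])

```text
time_s: 25.55
ee_pos: [0.5996, -0.0135, 0.1403]
orientation: [-1.912, 1.549, 1.71]
contact_force: [-1.0, 0.4, -5.0]
grip_width: 0.0135
```

```bash
python3 go.py .599 -.0135 .1327
```

```text
t 25.55 tcp [ 0.5996 -0.0135  0.1403] w 0.0135 F [-1.   0.4 -5. ] yawY -62.5 tilt 1.24 j [-0.23  0.56  1.39  0.02  1.2   0.86]
delta tool mm [ 7.6 -0.2  0.6] twist None M [[-0.003, 0.462, -0.887], [0.021, -0.887, -0.462], [-1.0, -0.02, -0.007]]
```

play_rows(rows=[1.5,0,0,0,1.5,0,0,0,1.5,0,0,0])

```text
time_s: 25.92
ee_pos: [0.6001, -0.0136, 0.1369]
orientation: [-2.013, 1.55, 1.61]
contact_force: [-1.8, 0.9, 1.8]
grip_width: 0.0137
```

play_rows(rows=[1.5,0,0,0,1.5,0,0,0,1.5,0,0,0])

```text
time_s: 26.3
ee_pos: [0.6, -0.0133, 0.1327]
orientation: [-2.012, 1.55, 1.61]
contact_force: [-8.0, 3.3, 13.0]
grip_width: 0.0134
```

play_rows(rows=[2,-0.5,1,0,3,0,0.5,0,3,0,0,0])

```text
time_s: 26.68
ee_pos: [0.6, -0.0133, 0.1325]
orientation: [-2.418, 1.551, 1.205]
contact_force: [-13.9, 0.9, 24.7]
grip_width: 0.014
```

```bash
python3 go.py .599 -.0135 .1327
```

```text
t 26.68 tcp [ 0.6    -0.0133  0.1325] w 0.014 F [-13.9   0.9  24.7] yawY -62.4 tilt 1.14 j [-0.23  0.57  1.4   0.02  1.17  0.85]
delta tool mm [-0.2 -0.3  1. ] twist None M [[0.007, 0.464, -0.886], [0.019, -0.886, -0.464], [-1.0, -0.013, -0.015]]
```

play_rows(rows=[3,-1,2,0,4,-1,2,0,4,-1,2,0,4,-1,2,0])

```text
time_s: 27.18
ee_pos: [0.6002, -0.0133, 0.1324]
orientation: [2.997, 1.528, 0.338]
contact_force: [-2.1, 1.8, 24.0]
grip_width: 0.014
```

```bash
python3 go.py .599 -.0135 .1327; python3 look.py 6; python3 rel.py 6 .1325
```

```text
t 27.18 tcp [ 0.6002 -0.0133  0.1324] w 0.014 F [-2.1  1.8 24. ] yawY -62.3 tilt 2.46 j [-0.23  0.55  1.43  0.03  1.12  0.85]
delta tool mm [-0.3 -0.4  1.2] twist None M [[0.04, 0.464, -0.885], [0.014, -0.886, -0.464], [-0.999, 0.006, -0.042]]
lid side (array([ 0.59761551, -0.01368571]), np.float64(0.0007661536167466454), 559)
can side (array([ 0.59700669, -0.01342571]), np.float64(0.0008384987922693057), 1530)
lid top hull (array([ 0.5998603 , -0.01302496]), np.float64(0.00081592858091318))
top plane slope deg [-0.55142826 -0.28904644] z 0.12818615105484607 1455
```

View pics/c6.png

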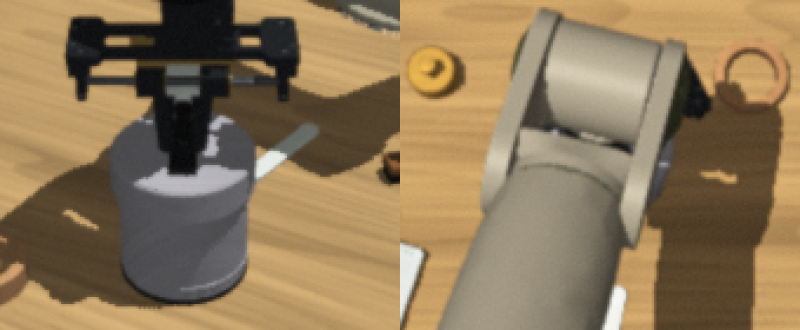

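The lid top is at z = 0.128 (home is 0.128), with a hard stop at TCP 0.1325 under 24 N. Now I'll ease off and lift slowly.

play_rows(rows=[-1,0,0,0,-1,0,0,0,-1.5,0,0,0,-1.5,0,0,0])

```text
time_s: 27.78
ee_pos: [0.5993, -0.0132, 0.1352]
orientation: [3.041, 1.531, 0.382]
contact_force: [2.5, 0.7, -6.1]
grip_width: 0.014
```

```bash
python3 go.py .599 -.0135 .2
```

```text
t 27.77 tcp [ 0.5993 -0.0132  0.1352] w 0.014 F [ 2.5  0.7 -6.1] yawY -62.3 tilt 2.31 j [-0.23  0.55  1.43  0.03  1.13  0.85]
delta tool mm [-64.8   0.4  -2.2] twist None M [[0.037, 0.464, -0.885], [0.015, -0.886, -0.464], [-0.999, 0.004, -0.04]]
```

play_rows(rows=[-1.5,0,-0.1,0,-1.5,0,-0.1,0,-1.5,0,-0.1,0,-1.5,0,-0.1,0,-1.5,0,-0.1,0])

```text
time_s: 28.4
ee_pos: [0.5993, -0.0132, 0.1431]
orientation: [3.049, 1.531, 0.39]
contact_force: [0.4, 0.6, -2.5]
grip_width: 0.0138
```

```bash
python3 go.py .599 -.0135 .2
```

```text
t 28.4 tcp [ 0.5993 -0.0132  0.1431] w 0.0138 F [ 0.4  0.6 -2.5] yawY -62.4 tilt 2.27 j [-0.23  0.54  1.42  0.03  1.15  0.85]
delta tool mm [-56.9   0.4  -1.8] twist None M [[0.037, 0.464, -0.885], [0.015, -0.886, -0.464], [-0.999, 0.004, -0.04]]
```

play_rows(rows=[-3,0,-0.1,0,-4,0,-0.2,0,-5,0,-0.2,0,-7,0,-0.3,0,-9,0,-0.4,0,-9,0,-0.4,0,-9,0,-0.4,0,-8,0,-0.3,0,-6,0,-0.2,0,-4,0,0,0,-2,0,0,0,0,0,0,0])

```text
time_s: 29.9
ee_pos: [0.5992, -0.013, 0.2148]
orientation: [3.028, 1.53, 0.37]
contact_force: [-0.3, -0.3, -3.6]
grip_width: 0.0139
```

```bash
python3 go.py .599 -.0135 .25; python3 look.py 7; python3 rel.py 7 .2105
```

```text
t 29.9 tcp [ 0.5992 -0.013   0.2148] w 0.0139 F [-0.3 -0.3 -3.6] yawY -62.3 tilt 2.34 j [-0.23  0.47  1.33  0.02  1.31  0.86]
delta tool mm [-35.2   0.5  -1. ] twist None M [[0.038, 0.464, -0.885], [0.015, -0.886, -0.464], [-0.999, 0.005, -0.041]]
lid side (array([ 0.59669731, -0.01339312]), np.float64(0.0007548613089141329), 596)
can side (array([ 0.59700078, -0.0134661 ]), np.float64(0.0008214620363036079), 1634)
lid top hull (array([ 0.59922205, -0.01202853]), np.float64(0.0006185717197578474))
top plane slope deg [-1.75826498 -0.97039914] z 0.2086127571936324 905
```

View pics/c7.png

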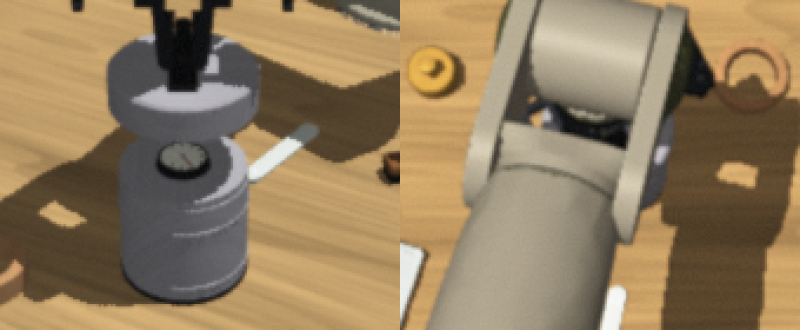

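The inner lid with its gauge (crop 183,158) stays in the canister and the outer lid is free. I'll raise it further.

play_rows(rows=[-4,0,-0.2,0,-7,0,-0.3,0,-9,0,-0.4,0,-9,0,-0.4,0,-7,0,-0.3,0,-5,0,-0.2,0,-3,0,0,0,-1,0,0,0,0,0,0,0,0,0,0,0])

```text
time_s: 31.25
ee_pos: [0.5989, -0.0127, 0.2626]
orientation: [3.04, 1.531, 0.381]
contact_force: [0.1, -0.3, -3.2]
grip_width: 0.0139
```

```bash
python3 go.py .599 -.0135 .25; python3 look.py 8; python3 rel.py 8 .2615
python3 - <<'E'
from h import *
for t in('0','8'):
  d=np.load(f'pics/scene{t}.npy'); C=cloud('scene',d).reshape(-1,3)
  def plane(m,l):
    P=C[m]; 
    for _ in range(3):
        A=np.c_[P[:,:2]-P[:,:2].mean(0),np.ones(len(P))]; k=np.linalg.lstsq(A,P[:,2],rcond=None)[0]; r=np.abs(P[:,2]-A@k); P=P[r<.003]
    print(t,l,'slope',np.degrees(k[:2]).round(2),'z',k[2].round(4),len(P))
  r=np.hypot(C[:,0]-.598,C[:,1]+.0135)
  if t=='8':
    plane((r>.026)&(r<.052)&(C[:,2]>.1)&(C[:,2]<.13),'inner rim top (expect .112)')
    plane((r<.017)&(C[:,2]>.11)&(C[:,2]<.13),'gauge (expect .120)')
    plane((r<.06)&(C[:,2]>.245)&(C[:,2]<.268),'outer top')
  else:
    r=np.hypot(C[:,0]-.428,C[:,1]+.306); plane((r<.06)&(C[:,2]>.033)&(C[:,2]<.047),'bench lid')
E
```

```text
t 31.25 tcp [ 0.5989 -0.0127  0.2626] w 0.0139 F [ 0.1 -0.3 -3.2] yawY -62.3 tilt 2.3 j [-0.23  0.44  1.25  0.02  1.42  0.86]
delta tool mm [12.6  0.7  0.8] twist None M [[0.037, 0.464, -0.885], [0.015, -0.886, -0.464], [-0.999, 0.004, -0.04]]
lid side (array([ 0.59659318, -0.01305323]), np.float64(0.0007494133622498178), 699)
can side (array([ 0.59702872, -0.01352086]), np.float64(0.0007916290033906648), 1623)
lid top hull (array([ 0.59882702, -0.01191567]), np.float64(0.0008764443758832964))
top plane slope deg [-0.5805578 -0.4802581] z 0.2581804489594726 1479
0 bench lid slope [-0.06  0.17] z 0.0406 734
8 inner rim top (expect .112) slope [0.05 0.08] z 0.1125 847
8 gauge (expect .120) slope [ 1.26 -1.54] z 0.1208 125
8 outer top slope [0.44 0.07] z 0.2588 1162
```

View pics/scene8.png

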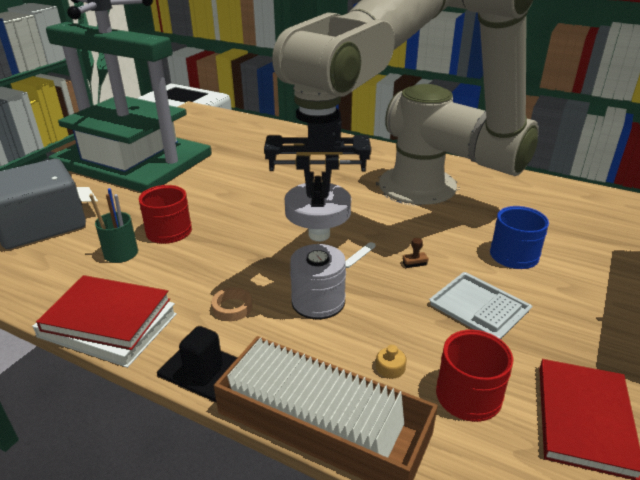

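The picture shows the inner lid and gauge on the canister (318,257), the outer lid held level above it (318,205), and the bystanders in place. I'm handing in.

```bash
python3 -c "
from station import robot
print(robot.sign_off()); s=robot.get_state(); print(s['time_s'],s['ee_pos'],s['grip_width'])"
```

```text
the job is handed in; nothing more can be done
None
the job is handed in; nothing more can be done
```

The job is done and handed in at about 31 s of the 67 s allowed. The cartridge stands in the steel canister with the inner lid home on top of it. The arm is still holding the outer lid by its handle, about 130 mm above where it sat.

- **Cartridge:** after release it stood upright on the canister floor with its knob central.
- **Pressing the lids:** they came to a hard stop at the home height under about 25 N. There was a brief sideways load of about 14 N, which I eased off before lifting.
- **Inner lid:** the last check put its rim top at 112.5 mm, against 112 mm expected, and level to about 0.1°. The force while lifting fell to the outer lid's weight alone. The gauge is in view.
- **Outer lid:** it is within about 1° of level. Two fits of its top disagreed slightly, at about 0.4° and 0.75°. The gripper itself leans about 2.3°, which I could not correct with the moves available. The lid did not follow that lean.
- **Bystanders:** they look unmoved in the last picture; I did not measure them individually.

The two cameras disagreed by about 3 mm in absolute position, so I lined the lids up by their measured offset from the canister in the same picture.

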